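# Weigh the sample canister on the spring scale

## Robot

A 7-joint arm with a two-finger parallel gripper is mounted at the origin on a cart in front of the work surface, level with it; the furniture and walls round the work are solid. World frame = base frame: x ahead of the robot, y to its left, z up, the work surface at z = 0. Lengths are in mm, angles in degrees, forces in N, time in s.
With the tool pointing down it reaches from about 400 to 850 mm from the base axis. Payload 4.4 kg.
Tool frame: the origin (TCP) lies on the centre line of the jaws, within the pads' length; the fingertips stand 17 mm ahead of it and the grasp point (between the pads) lies 2 mm behind it (env.tip_extent is the z of the fingertips in the tool frame, in mm); z points along the fingers, y is the line along which they close (so a half turn about z gives the same grasp; the last joint's range is limited). The gripper opens to 94 mm and grips with 3 to 60 N. Pads are 16 mm wide; open, the fingers measure 119 mm over their backs; the gripper's body (75 mm by 177 mm) begins 78 mm behind the grasp point.
Start: joints at [-68.285, 36.005, 2.206, 86.941, -1.547, 57.084, -1.146], TCP at [279.659, 586.778, 222.478] pointing down, gripper open.
Joint ranges: [-175.42, 175.42], [-21.48, 121.26], [-71.46, 75.88], [10.55, 141.38], [-63.04, 243.04], [13.31, 113.54], [-168.57, 168.57]. Speed limits (degrees/s): [147.25, 147.25, 180, 180, 180, 180, 180].

## Interface

Orientations are given as a 3x3 rotation matrix whose columns are the frame's x, y, z axes.
In Python, from plant import env gives the robot as it stands.
- The arm moves only by the shell command python3 -m pendant 'ROWS' [FORCE]. ROWS is JSON, a list of rows, each an object with "slide": the shift along the tool's x, y, z in cm, a list of three; "dr": the turn, a rotation vector about the tool's x, y, z in degrees, a list of three; "claw": the opening in per cent of the stroke, from 0 (shut) to 100 (fully open). In form: [{"slide": [x, y, z], "dr": [ax, ay, az], "claw": claw}, ...]. A call has 1 to 20 rows; each row is the pose to reach, as a shift and turn from the pose commanded when the call began, along the tool's axes at that moment; what a row does not reach only later rows make up. A row lasts 1/10 s, in which the tool goes at most 50 mm and 8.59 degrees, less where a joint would pass 70% of its speed; a pose out of reach is approached as far as the arm can. A call with a gripper value outside its range is refused whole. The fingers move at their own pace and stop on an object; FORCE is the grip in N (left out, the last holds). Time passes only in rows, so rows that repeat a pose let the fingers close. It gives the time, the measured TCP pose, the force, the opening and the grip force at its end, in the units of the state.
- env.observe(): the state, without advancing time (a new reading comes with each control period).
- env.read_camera(name): name is "side" or "top"; returns a dict with "frame" (384x512x3 uint8, red, green, blue), "camera_matrix" (3x3 intrinsics, pixels), "D" ([k1, k2, p1, p2, k3] as OpenCV has them; the pictures are not rectified), "R" (3x3) and "t" (3): a world point X has camera coordinates R X + t. Camera axes: x right, y down, z forward; pixel columns grow to the right and rows downward; lengths in mm; the calibration is good to about 2 mm. A picture is of the moment at which its call begins. There is no depth.
- env.close_job(): hands the job in; it is judged then, once.
The state is a dict: "clock": time; "joints": joint angles; "dq": joint speeds; "effort": joint torques, N m; "tcp_pos": TCP position; "eef_rot": TCP orientation; "contact_force": force on the tool from outside, world axes, zero at the start; "ft_torque": the same for the moment, N m; "width": opening from 0.0 (shut) to 1.0 (fully open); "gripper_force": force on a finger pad.
Only numpy, scipy, OpenCV 4.12 (cv2) and the standard library are available. Lean on these libraries where they do the work, as an engineer would, in place of code of your own. Each camera call takes 0.05 s, during which the arm holds its last target. There are 200 camera calls.

## Task

Weigh the metal canister that lies on its side: first stand it upright on the table and let go of it, then take it again and hang it by the eye of its hanger on the hook arm of the spring scale, behind the upturned tip. Ease the weight onto the spring slowly, so that the scale's carriage never jerks down or springs back, and leave the canister hanging free and still with the pointer at rest. Do not disturb the filter box, the bottle or the yellow meter.

Things in the scene. Friction and masses are not known exactly. Their poses are not given: they have to be found in the camera images.
- canister: Rigid metal canister, 0.40 kg (15% more or less), 64 x 90 x 70 mm (x, y, z), with a flat steel hanger frame on top; 150 mm high in all. Origin: centre of its underside; z points to the hanger. Starts lying on its narrow +y side (own +y down, z level). Centre of mass about 33 mm above the underside: tipped up over 40 degrees about the lower edge of its foot, it stands up by itself.
- eye (a point): Peak of the hanger's window (the eye), at (0, 0, 122) mm of the canister: the point that rests on the hook arm. The window goes through along the canister's x, 34 mm wide, from z = 75 mm up to a roof like a shallow inverted V (122 mm at the peak, 114 at the sides), between two 8 mm legs.
- grip (a point): Middle of the hanger's solid top bar, at (0, 0, 137) mm of the canister. The hanger is 8 mm thick in x, 50 mm wide in y; the bar, z = 124 to 150 mm, can be pinched across the thickness or across the width. A pinch across the thickness puts the fingers in front of the window; one across the width leaves it free.
- scale: Spring scale, fixed: grey foot plate 190 x 120 x 12 mm (own x = -140 to +50), steel column of 22 mm diameter, 266 mm high, with a black cap; on it a sprung carriage with the hook arm, and a white tick plate for the black pointer. Origin: column axis at the table. The hook arm, a level 8 mm round bar, points along own -x with a shallow dip (saddle) and then an upturned tip.
- saddle (a point): Lowest point of the hook arm's upper side, in the dip where the load hangs; (-110, 0, 205) mm of the scale when unloaded; goes down with the carriage.
- hook_tip (a point): Top of the upturned free end of the hook arm, (-134, 0, 220) mm of the scale when unloaded; goes down with the carriage.
- carriage (a joint): Downward travel of the carriage and hook arm, m: 0 unloaded, stop at 0.06. Spring 150 N/m (1 N for each 6.7 mm), lightly damped: the canister alone settles at about 0.026 (0.022 to 0.030).
- filter_box: Bystander: white card filter box, 64 x 86 x 24 mm, origin at the centre of its underside.
- bottle: Bystander: white plastic sample bottle, 39 mm diameter, 84 mm high, origin at the centre of its underside.
- ph_pen: Bystander: yellow pen-shaped meter lying on the table, 32 x 157 x 27 mm (long in its y), origin at the centre of its underside.

How it is judged (in metres and radians):
On the way, in this order (a step that is already met when the one before it is completed fails the run):
1. the canister stands upright on the table, let go (angle between canister's own z axis and vertical below 0.1 rad and height (world z) of canister below 0.006 m and contact force between canister and the arm below 0.1 N and contact force between canister and the fingers below 0.1 N), for 0.2 s.
2. the eye is on the hook arm and the spring begins to take the weight (contact force between canister and scale above 0.8 N and value of joint carriage above 0.006 m and distance between eye and saddle below 0.015 m), for 0.1 s.
At the end, for the whole second after the job is handed in: The canister hangs free on the hook arm, its eye within 12 mm of the saddle, upright within 0.15 rad and slower than 40 mm/s; the carriage is at rest (under 15 mm/s) between 18 and 35 mm down (distance between eye and saddle below 0.012 m and angle between canister's own z axis and vertical below 0.15 rad and height (world z) of canister above 0.03 m and contact force between canister and scale above 2 N and value of joint carriage between 0.018 and 0.035 m and velocity of joint carriage between -0.015 and 0.015 m/s and linear speed of canister below 0.04 m/s); the robot touches nothing.
It fails at once if the carriage jerks down or springs back (faster than 0.2 m/s) or is pulled to within 10 mm of its stop (velocity of joint carriage above 0.2 m/s or velocity of joint carriage below -0.2 m/s or value of joint carriage above 0.05 m).
It fails at once if the filter box is moved more than 20 mm (distance of filter_box from where it was at the start of the episode above 0.02 m).
It fails at once if the bottle is moved more than 20 mm (distance of bottle from where it was at the start of the episode above 0.02 m).
It fails at once if the yellow meter is moved more than 20 mm (distance of ph_pen from where it was at the start of the episode above 0.02 m).
It also fails if it takes over 69 s, if anything falls off the work surface, if the arm or the gripper's body presses on something with over 40 N, if the wrist force passes 120 N, or if a joint passes its speed limit or range.

## Working session

There is one attempt and no reset: what is moved stays moved. The work goes in short steps, Python scripts to look and compute and a shell command to move; the robot and the scene stay as the last step left them, time stands still between calls to the robot, and variables do not carry over. Pictures are saved under pics/ and viewed, at most 10 in all, crops included, and the job is handed in when it is done.

```bash
ls; mkdir -p pics
cat > h.py <<'E'
import numpy as np, cv2
from plant import env
def snap(n,f):
    c=env.read_camera(n); np.savez('pics/'+f+'.npz',**{k:c[k] for k in c}); cv2.imwrite('pics/'+f+'.png',cv2.resize(c['frame'][:,:,::-1],(800,600),interpolation=cv2.INTER_CUBIC)); return c
def ray(c,u,v):
    K=np.array(c['camera_matrix'],float);D=np.array(c['D'],float);R=np.array(c['R']);t=np.array(c['t'])
    p=cv2.undistortPoints(np.array([[[u,v]]],float),K,D)[0,0]
    d=R.T@np.array([p[0],p[1],1]); return -R.T@t,d/np.linalg.norm(d)
def atz(c,u,v,z):
    o,d=ray(c,u,v); return o+d*(z-o[2])/d[2]
def proj(c,P):
    K=np.array(c['camera_matrix'],float);D=np.array(c['D'],float);R=np.array(c['R']);t=np.array(c['t'],float)
    return cv2.projectPoints(np.array(P,float).reshape(-1,1,3),cv2.Rodrigues(R)[0],t,K,D)[0][:,0]
def tri(c1,p1,c2,p2):
    o1,d1=ray(c1,*p1);o2,d2=ray(c2,*p2)
    s=np.linalg.lstsq(np.c_[d1,-d2],o2-o1,rcond=None)[0]
    a=o1+d1*s[0];b=o2+d2*s[1];return (a+b)/2,np.linalg.norm(a-b)
def load(f): return dict(np.load('pics/'+f+'.npz'))
E
python3 - <<'E'
from h import *
for n in('top','side'):
    c=snap(n,n+'0'); R=np.array(c['R']);print(n,-R.T@np.array(c['t']),R[2])
print(env.observe())
E
```

```text
pics
top [ 422.91599969   34.86150376 1244.23704263] [ 0.07941438 -0.0049836  -0.99682923]
side [  97.99556216 -858.41202447  811.94536262] [ 0.35538643  0.75021437 -0.55756515]
{'clock': 0.1, 'joints': array([-68.28396015,  36.05273802,   2.20392426,  86.98813931,
        -1.54738779,  57.08285467,  -1.14784529]), 'dq': array([-0.08614136, -0.15645916,  0.1113247 , -0.10208125,  0.04503364,
        0.08750587,  0.07025976]), 'effort': array([ 3.40381142e-03, -5.50796771e+01,  1.14794903e+00, -1.87120235e+01,
       -5.19948872e-02,  1.91720825e-02,  3.77604397e-05]), 'tcp_pos': array([279.43568814, 586.26466883, 221.66825471]), 'eef_rot': array([[-9.02666630e-01,  4.30339962e-01, -6.87059480e-04],
       [ 4.30340510e-01,  9.02665400e-01, -1.49029737e-03],
       [-2.11496923e-05, -1.64091123e-03, -9.99998653e-01]]), 'contact_force': array([0.06985379, 0.1537405 , 0.0105567 ]), 'ft_torque': array([0.05377901, 0.0318169 , 0.02018371]), 'gripper_force': 0.0, 'width': 0.9997233344875139}
```

View pics/top0.png

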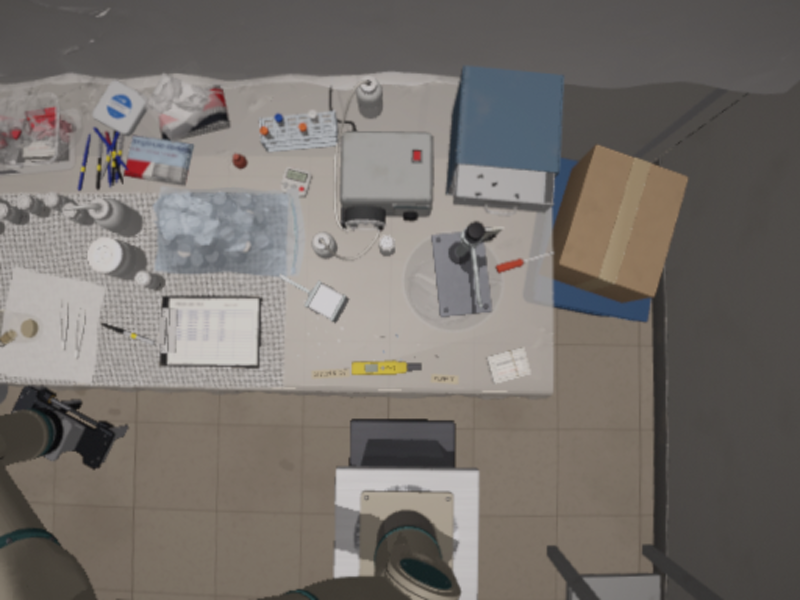

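View pics/side0.png

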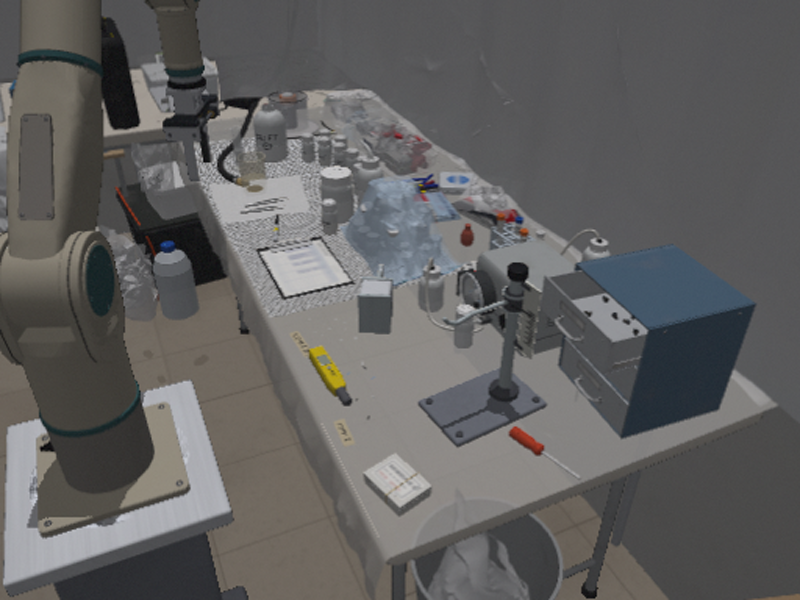

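Run:
```python
from h import *
def crop(f,x0,y0,w,h,k):
    a=load(f)['frame'][y0:y0+h,x0:x0+w,::-1]; return cv2.resize(a,(w*k,h*k),interpolation=cv2.INTER_CUBIC)
# top: x 170-330,y 135-235 (native px = view*0.64)
cv2.imwrite('pics/ct.png',crop('top0',172,132,160,80,5))
cv2.imwrite('pics/cs.png',crop('side0',215,160,160,120,5))
```

```text
(no output)
```

View pics/ct.png

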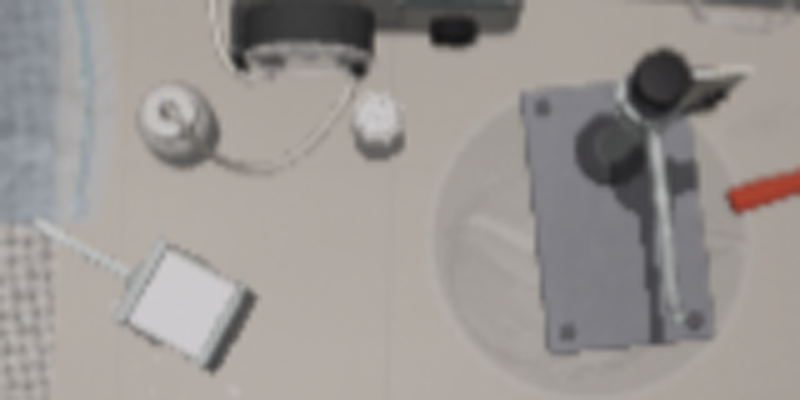

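View pics/cs.png

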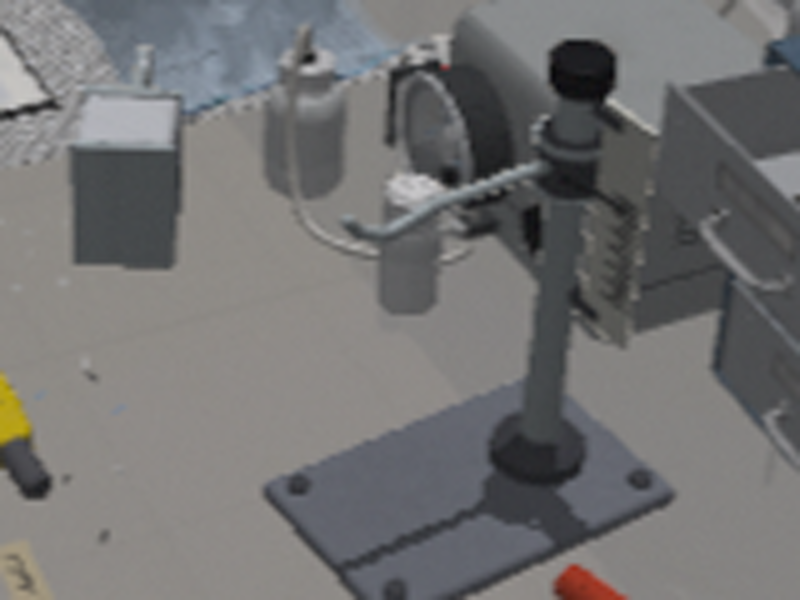

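Run:
```python
from h import *
T=load('top0');S=load('side0')
t=lambda u,v:(172+u/5,132+v/5); s=lambda u,v:(215+u/5,160+v/5)
for p in [(165,243),(248,292),(210,368),(120,318)]: print('can',atz(T,*t(*p),90))
print('hend',atz(T,*t(38,220),70))
print('side can', [atz(S,*s(*p),90) for p in [(72,148),(182,145),(180,95),(85,90)]])
print('side bot', [atz(S,*s(*p),0) for p in [(75,265),(175,268)]])
print('tip',tri(T,t(680,316),S,s(348,220)))
print('cap',tri(T,t(662,78),S,s(582,55)), atz(T,*t(662,78),270))
print('base',atz(S,*s(537,455),12))
print('plate',[atz(T,*t(*p),12) for p in [(520,92),(550,352),(713,335)]],[atz(S,*s(*p),12) for p in [(268,488),(675,490),(535,380)]])
print('bottle',atz(T,*t(378,118),84),'box',atz(T,508*.64,365*.64,24))
print('bottle/jug tops',atz(T,*t(172,115),100))
```

```text
can [552.34911294 188.81146569  90.        ]
can [520.90831192 133.49226234  90.        ]
can [470.70328446 157.21403597  90.        ]
can [502.48812475 217.03704763  90.        ]
hend [568.7924598  277.22711982  70.        ]
side can [array([472.28141298, 155.18908629,  90.        ]), array([532.64785001, 132.29170621,  90.        ]), array([553.53852512, 183.00885832,  90.        ]), array([502.67444155, 211.36009018,  90.        ])]
side bot [array([473.87479849, 160.92009378,   0.        ]), array([528.6069124 , 133.54968536,   0.        ])]
tip (array([ 500.6659829 , -129.94862393,  217.17855338]), np.float64(1.2718134681023208))
cap (array([ 632.18635916, -112.36510061,  264.39612523]), np.float64(2.839756267928387)) [ 629.69529474 -110.85239933  270.        ]
base [ 634.30297826 -114.18136578   12.        ]
plate [array([672.50859956, -48.74555489,  12.        ]), array([488.85442679, -71.54257322,  12.        ]), array([ 502.51845157, -185.82287194,   12.        ])] [array([489.99391349, -78.66333116,  12.        ]), array([ 687.07023495, -167.96335709,   12.        ]), array([666.28167592, -59.33532814,  12.        ])]
bottle [638.78142761  50.35120047  84.        ] box [ 382.7606499  -220.56798318   24.        ]
bottle/jug tops [635.71577874 185.22292633 100.        ]
```

```bash
python3 - <<'E'
from h import *
T=load('top0');S=load('side0')
t=lambda u,v:(172+u/5,132+v/5); s=lambda u,v:(215+u/5,160+v/5)
print('jug',tri(T,t(172,112),S,s(308,52)),tri(T,t(168,108),S,s(303,32)))
print('hanger end',tri(T,t(38,222),S,s(145,50)))
for z in(20,60): print('bag corner',z,atz(T,*t(85,210),z),atz(T,*t(110,20),z))
# gripper body box projected in top view at grasp
g=np.array([563.6,266]);a=np.array([.88,-.475]);b=np.array([.475,.88])
for z in (60,125):
  print(z,[(proj(T,[*(g+i*88*a+j*37*b),z])[0]-[172,132])*5 for i,j in((1,1),(1,-1),(-1,-1),(-1,1))])
print('model', [(proj(T,[*(np.array([498.5,145.5])+k*b+m*a),z])[0]-[172,132])*5 for k,m,z in ((150,0,70),(150,0,20),(0,32,90),(0,-32,90),(70,32,90))])
E
cd pics; python3 -c "
import cv2;a=cv2.imread('side0.png');cv2.imwrite('bag.png',cv2.resize(a[150:330,300:540],None,fx=3.3,fy=3.3,interpolation=cv2.INTER_CUBIC))"
```

```text
jug (array([639.41817576, 184.88331447,  98.57877591]), np.float64(3.0883169135508153)) (array([637.87878939, 186.27418118, 112.81150564]), np.float64(0.035204530291965914))
hanger end (array([568.99658441, 277.74279407,  65.46683073]), np.float64(2.125508277683593))
bag corner 20 [582.52740115 254.79437891  20.        ] [717.92243089 241.52587996  20.        ]
bag corner 60 [577.31235224 247.60842169  60.        ] [708.28356453 234.77344987  60.        ]
60 [array([75.44391753, 91.22674056]), array([169.47982607, 143.65289785]), array([ 39.1624577 , 370.16866752]), array([-55.23614745, 316.38224717])]
125 [array([57.28759926, 71.18284142]), array([156.56490727, 126.48625538]), array([ 18.61520135, 365.86994059]), array([-81.04732711, 309.0168417 ])]
model [array([ 37.64277618, 218.57573359]), array([ 52.05910249, 227.68030772]), array([253.06511642, 283.33537033]), array([204.65752312, 368.46881066]), array([160.62358373, 231.49828916])]
```

View pics/bag.png

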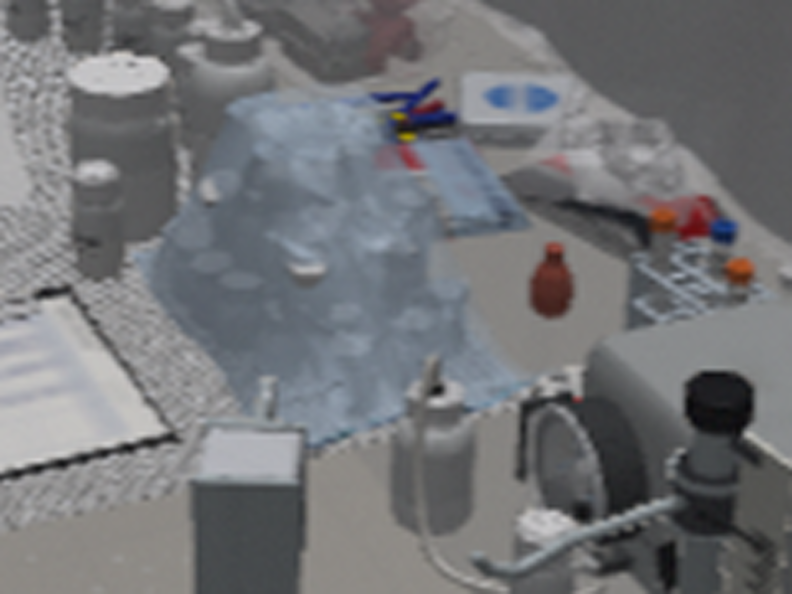

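```bash
cat >> h.py <<'E'
from scipy.spatial.transform import Rotation as Ro
def down(ang): # tool down, y axis at world angle
    a=np.radians(ang); y=np.array([np.cos(a),np.sin(a),0]); z=np.array([0,0,-1.]); return np.c_[np.cross(y,z),y,z]
def rel(p,R=None):
    o=env.observe(); C=o['eef_rot']
    print('t',round(o['clock'],1),'tcp',o['tcp_pos'].round(1),'F',o['contact_force'].round(1),'w',round(o['width'],3),'gf',o['gripper_force'])
    print('slide cm',(C.T@(np.array(p,float)-o['tcp_pos'])/10).round(2),'dr',None if R is None else np.degrees(Ro.from_matrix(C.T@R).as_rotvec()).round(2))
E
python3 -c "
from h import *
rel([563.6,266,200],down(-28.4))"
```

```text
t 0.1 tcp [279.4 586.3 221.7] F [0.1 0.2 0. ] w 1.0 gf 0.0
slide cm [-39.43 -16.68   2.2 ] dr [-7.000e-02  8.000e-02  9.291e+01]
```

```bash
python3 -m pendant '[{"slide":[-39.4,-16.7,2.2],"dr":[0,0,92.9],"claw":45},{"slide":[-39.4,-16.7,2.2],"dr":[0,0,92.9],"claw":45},{"slide":[-39.4,-16.7,2.2],"dr":[0,0,92.9],"claw":45},{"slide":[-39.4,-16.7,2.2],"dr":[0,0,92.9],"claw":45},{"slide":[-39.4,-16.7,2.2],"dr":[0,0,92.9],"claw":45},{"slide":[-39.4,-16.7,2.2],"dr":[0,0,92.9],"claw":45},{"slide":[-39.4,-16.7,2.2],"dr":[0,0,92.9],"claw":45},{"slide":[-39.4,-16.7,2.2],"dr":[0,0,92.9],"claw":45},{"slide":[-39.4,-16.7,2.2],"dr":[0,0,92.9],"claw":45},{"slide":[-39.4,-16.7,2.2],"dr":[0,0,92.9],"claw":45},{"slide":[-39.4,-16.7,2.2],"dr":[0,0,92.9],"claw":45},{"slide":[-39.4,-16.7,2.2],"dr":[0,0,92.9],"claw":45},{"slide":[-39.4,-16.7,2.2],"dr":[0,0,92.9],"claw":45},{"slide":[-39.4,-16.7,2.2],"dr":[0,0,92.9],"claw":45}]' 8
python3 -c "
from h import *
rel([563.6,266,60],down(-28.4));print(env.observe()['joints'].round(0))"
```

```text
clock: 1.5
tcp_pos: [563.1, 266.8, 200.3]
eef_rot: [[0.473, 0.881, -0.0], [0.881, -0.473, 0.0], [-0.0, -0.0, -1.0]]
contact_force: [0.0, -0.5, 0.0]
width: 0.448
gripper_force: 0.0
t 1.5 tcp [563.1 266.8 200.3] F [ 0.  -0.5  0. ] w 0.448 gf 0.0
slide cm [-0.05  0.08 14.03] dr [-0.02  0.01  0.17]
[-44.  38.  27.  93. -20.  54. -38.]
```

```bash
python3 -m pendant '[{"slide":[0,0,3.5],"dr":[0,0,0],"claw":45},{"slide":[0,0,7],"dr":[0,0,0],"claw":45},{"slide":[0,0,10],"dr":[0,0,0],"claw":45},{"slide":[0,0,12.5],"dr":[0,0,0],"claw":45},{"slide":[0,0,14],"dr":[0,0,0],"claw":45},{"slide":[0,0,14],"dr":[0,0,0],"claw":45}]' 8
python3 - <<'E'
from h import *
rel([563.6,266,60],down(-28.4))
a=snap('side','s1')['frame'][130:250,200:360,::-1];b=snap('top','t1')['frame'][130:250,140:300,::-1]
cv2.imwrite('pics/g1.png',cv2.resize(np.hstack([a,b]),(800,300),interpolation=cv2.INTER_CUBIC))
E
```

```text
clock: 2.1
tcp_pos: [562.0, 266.2, 58.6]
eef_rot: [[0.475, 0.88, -0.003], [0.88, -0.475, -0.001], [-0.003, -0.002, -1.0]]
contact_force: [0.7, -0.1, 0.3]
width: 0.449
gripper_force: 0.0
t 2.1 tcp [562.  266.2  58.6] F [ 0.7 -0.1  0.3] w 0.449 gf 0.0
slide cm [ 0.06  0.14 -0.14] dr [-0.14  0.16  0.07]
```

View pics/g1.png

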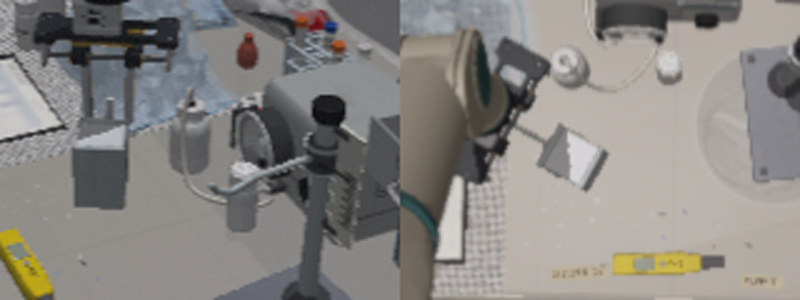

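The fingers straddle the hanger bar (side view, about (108,105)), clear of the jug. Closing now.

```bash
python3 -m pendant '[{"slide":[0,0,0],"dr":[0,0,0],"claw":0},{"slide":[0,0,0],"dr":[0,0,0],"claw":0},{"slide":[0,0,0],"dr":[0,0,0],"claw":0},{"slide":[0,0,0],"dr":[0,0,0],"claw":0},{"slide":[0,0,0],"dr":[0,0,0],"claw":0},{"slide":[0,0,0],"dr":[0,0,0],"claw":0},{"slide":[0,0,0],"dr":[0,0,0],"claw":0}]' 8
python3 - <<'E'
from h import *
import numpy as np
for k in np.arange(5,91,5):
  a=np.radians(23.65+k); print(k,((149.6*np.cos(a)-137)/10).round(2),(-(149.6*np.sin(a)-60)/10).round(2))
E
```

```text
clock: 2.9
tcp_pos: [563.6, 266.7, 60.7]
eef_rot: [[0.475, 0.88, 0.0], [0.88, -0.475, 0.0], [0.0, 0.0, -1.0]]
contact_force: [-0.5, 1.1, 3.0]
width: 0.085
gripper_force: 8.0
5 -0.57 -1.17
10 -1.25 -2.29
15 -2.02 -3.34
20 -2.88 -4.33
25 -3.82 -5.23
30 -4.83 -6.05
35 -5.92 -6.78
40 -7.06 -7.41
45 -8.25 -7.93
50 -9.49 -8.36
55 -10.76 -8.67
60 -12.05 -8.87
65 -13.35 -8.96
70 -14.65 -8.93
75 -15.95 -8.79
80 -17.23 -8.54
85 -18.48 -8.17
90 -19.7 -7.7
```

```bash
python3 -m pendant '[{"slide":[-0.3,0,-0.6],"dr":[0,0,0],"claw":0},{"slide":[-0.57,0,-1.2],"dr":[0,0,0],"claw":0},{"slide":[-0.9,0,-1.8],"dr":[0,0,0],"claw":0},{"slide":[-1.25,0,-2.3],"dr":[0,0,0],"claw":0},{"slide":[-1.6,0,-2.9],"dr":[0,0,0],"claw":0},{"slide":[-2.0,0,-3.4],"dr":[0,0,0],"claw":0},{"slide":[-2.9,0,-4.4],"dr":[0,0,0],"claw":0},{"slide":[-3.8,0,-5.3],"dr":[0,0,0],"claw":0},{"slide":[-4.8,0,-6.15],"dr":[0,0,0],"claw":0},{"slide":[-5.9,0,-6.9],"dr":[0,0,0],"claw":0},{"slide":[-7.1,0,-7.5],"dr":[0,0,0],"claw":0},{"slide":[-8.25,0,-8.0],"dr":[0,0,0],"claw":0},{"slide":[-8.25,0,-8.0],"dr":[0,0,0],"claw":0},{"slide":[-8.25,0,-8.0],"dr":[0,0,0],"claw":0}]' 8
python3 - <<'E'
from h import *
a=snap('side','s2')['frame'][130:250,200:360,::-1]
cv2.imwrite('pics/g2.png',cv2.resize(a,(640,480),interpolation=cv2.INTER_CUBIC))
E
```

```text
clock: 4.3
tcp_pos: [524.4, 193.8, 140.8]
eef_rot: [[0.476, 0.88, 0.0], [0.88, -0.476, 0.0], [0.001, 0.0, -1.0]]
contact_force: [-0.6, 0.5, 1.2]
width: 0.085
gripper_force: 8.0
```

View pics/g2.png

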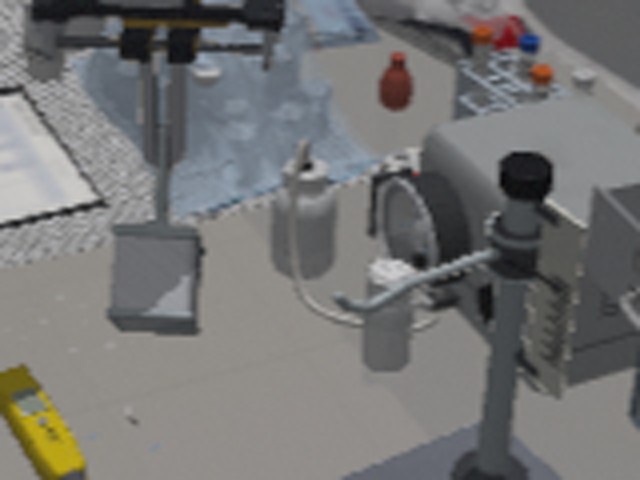

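The canister is pivoting in the pads (foot near (155,325), hanger up to (163,160)); continuing the arc.

```bash
python3 -m pendant '[{"slide":[-0.6,0,-0.3],"dr":[0,0,0],"claw":0},{"slide":[-1.2,0,-0.5],"dr":[0,0,0],"claw":0},{"slide":[-2.5,0,-0.8],"dr":[0,0,0],"claw":0},{"slide":[-3.8,0,-1.0],"dr":[0,0,0],"claw":0},{"slide":[-5.1,0,-1.1],"dr":[0,0,0],"claw":0},{"slide":[-6.4,0,-1.05],"dr":[0,0,0],"claw":0},{"slide":[-7.7,0,-0.9],"dr":[0,0,0],"claw":0},{"slide":[-8.4,0,-0.8],"dr":[0,0,0],"claw":0},{"slide":[-9.0,0,-0.65],"dr":[0,0,0],"claw":0},{"slide":[-9.6,0,-0.5],"dr":[0,0,0],"claw":0},{"slide":[-10.2,0,-0.3],"dr":[0,0,0],"claw":0},{"slide":[-10.8,0,-0.1],"dr":[0,0,0],"claw":0},{"slide":[-11.2,0,0],"dr":[0,0,0],"claw":0},{"slide":[-11.3,0,0.1],"dr":[0,0,0],"claw":0},{"slide":[-11.3,0,0.1],"dr":[0,0,0],"claw":0}]' 8
python3 - <<'E'
from h import *
a=snap('side','s3')['frame'][150:270,200:360,::-1]
cv2.imwrite('pics/g3.png',cv2.resize(a,(640,480),interpolation=cv2.INTER_CUBIC))
E
```

```text
clock: 5.85
tcp_pos: [470.2, 93.9, 139.5]
eef_rot: [[0.476, 0.88, -0.001], [0.88, -0.476, -0.001], [-0.001, -0.0, -1.0]]
contact_force: [-1.7, -2.7, 3.1]
width: 0.082
gripper_force: 8.0
```

View pics/g3.png

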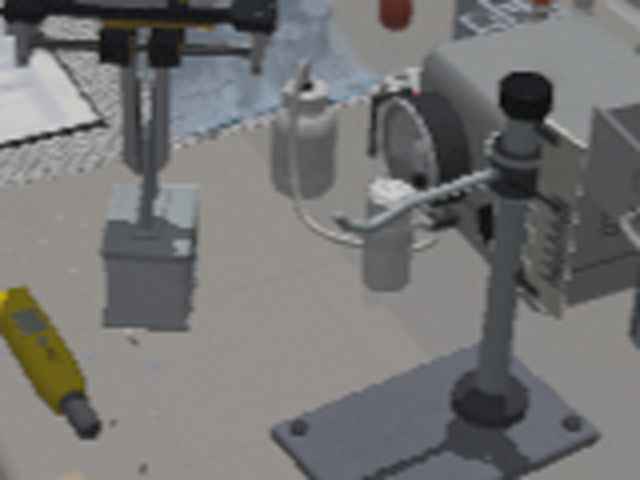

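It now stands (top face (150,215), foot edge at row 328), still held. Letting go and backing off upward.

```bash
python3 -m pendant '[{"slide":[0,0,0],"dr":[0,0,0],"claw":30},{"slide":[0,0,0],"dr":[0,0,0],"claw":40},{"slide":[0,0,0],"dr":[0,0,0],"claw":40},{"slide":[0,0,0],"dr":[0,0,0],"claw":40},{"slide":[0,0,-2],"dr":[0,0,0],"claw":40},{"slide":[0,0,-5],"dr":[0,0,0],"claw":40},{"slide":[-2,0,-9],"dr":[0,0,0],"claw":80},{"slide":[-8,0,-11],"dr":[0,0,0],"claw":80},{"slide":[-12,0,-11],"dr":[0,0,0],"claw":80},{"slide":[-12,0,-11],"dr":[0,0,0],"claw":80}]' 8
python3 - <<'E'
from h import *
rel([500,100,250])
a=snap('side','s4')['frame'][160:260,190:290,::-1];b=snap('top','t4')['frame'][150:250,160:260,::-1]
cv2.imwrite('pics/g4.png',cv2.resize(np.hstack([a,b]),(800,400),interpolation=cv2.INTER_CUBIC))
E
```

```text
clock: 6.9
tcp_pos: [410.8, -15.6, 250.5]
eef_rot: [[0.482, 0.876, 0.0], [0.876, -0.482, -0.0], [0.0, 0.0, -1.0]]
contact_force: [-0.7, 0.2, 0.2]
width: 0.707
gripper_force: 0.0
t 6.9 tcp [410.8 -15.6 250.5] F [-0.7  0.2  0.2] w 0.707 gf 0.0
slide cm [14.43  2.24  0.06] dr None
```

View pics/g4.png

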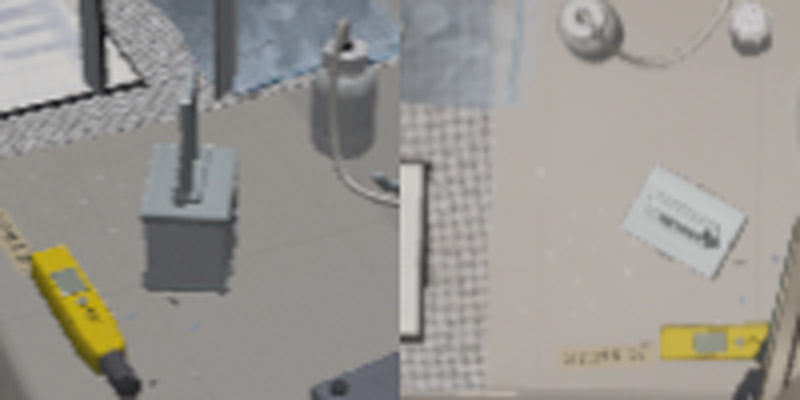

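Run:
```python
from h import *
T=load('t4');S=load('s4')
t=lambda u,v:(160+(u-400)/4,150+v/4); s=lambda u,v:(190+u/4,160+v/4)
P=np.array([atz(T,*t(*p),70) for p in [(658,164),(747,218),(712,279),(622,223)]])
print(P.round(1),P.mean(0)); 
Q=np.array([atz(S,*s(*p),70) for p in [(143,218),(232,218),(238,150),(155,144)]]);print(Q.round(1),Q.mean(0))
for A in(P,Q):
  for i,j in((0,1),(3,2),(0,3),(1,2)):
    d=A[j]-A[i];print(np.degrees(np.arctan2(d[1],d[0])).round(1),np.linalg.norm(d).round(1))
print('bot',[atz(S,*s(*p),0).round(1) for p in [(145,290),(229,292)]])
print('hanger top',[atz(S,*s(*p),150).round(1) for p in [(182,102),(196,70)]],[atz(T,*t(*p),150).round(1) for p in [(645,207),(715,240)]])
```

```text
[[520.8 125.5  70. ]
 [476.9  50.6  70. ]
 [425.9  78.7  70. ]
 [471.1 154.3  70. ]] [473.68479753 102.2835876   70.        ]
[[428.1  71.3  70. ]
 [484.7  46.4  70. ]
 [521.5 120.8  70. ]
 [468.6 152.4  70. ]] [475.73590028  97.7279308   70.        ]
-120.3 86.8
-120.9 88.1
149.8 57.4
151.1 58.2
-23.7 61.8
-30.8 61.7
63.5 90.6
63.7 82.9
bot [array([429.9,  78. ,   0. ]), array([484.3,  51.5,   0. ])]
hanger top [array([463.7,  83. , 150. ]), array([488. , 117.1, 150. ])] [array([480.5, 128.7, 150. ]), array([455.8,  74. , 150. ])]
```

```bash
python3 -c "
from h import *
rel([474.5,100.5,230],down(-118.7))"
```

```text
t 7.0 tcp [413.3 -11.7 249.9] F [0.9 0.6 0.1] w 0.784 gf 0.0
slide cm [12.78  0.02  2.01] dr [-4.000e-02 -8.000e-02  9.016e+01]
```

```bash
python3 -m pendant '[{"slide":[4,0,1],"dr":[0,0,90.2],"claw":95},{"slide":[8,0,2],"dr":[0,0,90.2],"claw":95},{"slide":[12.8,0,2],"dr":[0,0,90.2],"claw":95},{"slide":[12.8,0,2],"dr":[0,0,90.2],"claw":95},{"slide":[12.8,0,2],"dr":[0,0,90.2],"claw":95},{"slide":[12.8,0,2],"dr":[0,0,90.2],"claw":95},{"slide":[12.8,0,2],"dr":[0,0,90.2],"claw":95},{"slide":[12.8,0,2],"dr":[0,0,90.2],"claw":95},{"slide":[12.8,0,2],"dr":[0,0,90.2],"claw":95},{"slide":[12.8,0,2],"dr":[0,0,90.2],"claw":95},{"slide":[12.8,0,2],"dr":[0,0,90.2],"claw":95},{"slide":[12.8,0,2],"dr":[0,0,90.2],"claw":95},{"slide":[12.8,0,2],"dr":[0,0,90.2],"claw":95}]'
python3 -c "
from h import *
rel([474.5,100.5,138],down(-118.7))"
```

```text
clock: 8.3
tcp_pos: [474.4, 102.8, 228.9]
eef_rot: [[0.88, -0.475, -0.001], [-0.475, -0.88, -0.001], [-0.0, 0.001, -1.0]]
contact_force: [0.4, -0.9, -0.8]
width: 0.955
gripper_force: 0.0
t 8.3 tcp [474.4 102.8 228.9] F [ 0.4 -0.9 -0.8] w 0.955 gf 0.0
slide cm [0.11 0.19 9.09] dr [0.05 0.01 0.35]
```

```bash
python3 -m pendant '[{"slide":[0.1,0.1,3],"dr":[0,0,0],"claw":95},{"slide":[0.1,0.1,6],"dr":[0,0,0],"claw":95},{"slide":[0.1,0.1,8],"dr":[0,0,0],"claw":95},{"slide":[0.1,0.1,9.1],"dr":[0,0,0],"claw":95},{"slide":[0.1,0.1,9.1],"dr":[0,0,0],"claw":75},{"slide":[0.1,0.1,9.1],"dr":[0,0,0],"claw":65},{"slide":[0.1,0.1,9.1],"dr":[0,0,0],"claw":60},{"slide":[0.1,0.1,9.1],"dr":[0,0,0],"claw":56},{"slide":[0.1,0.1,9.1],"dr":[0,0,0],"claw":53},{"slide":[0.1,0.1,9.1],"dr":[0,0,0],"claw":40},{"slide":[0.1,0.1,9.1],"dr":[0,0,0],"claw":0},{"slide":[0.1,0.1,9.1],"dr":[0,0,0],"claw":0},{"slide":[0.1,0.1,9.1],"dr":[0,0,0],"claw":0}]' 15
python3 - <<'E'
from h import *
rel([474.5,100.5,138],down(-118.7))
a=snap('side','s5')['frame'][140:260,180:340,::-1]
cv2.imwrite('pics/g5.png',cv2.resize(a,(640,480),interpolation=cv2.INTER_CUBIC))
E
```

```text
clock: 9.6
tcp_pos: [475.6, 100.8, 139.0]
eef_rot: [[0.878, -0.478, 0.002], [-0.478, -0.878, 0.001], [0.001, -0.002, -1.0]]
contact_force: [1.5, 3.1, 5.9]
width: 0.537
gripper_force: 15.0
t 9.6 tcp [475.6 100.8 139. ] F [1.5 3.1 5.9] w 0.537 gf 14.952504336833954
slide cm [-0.09  0.08  0.1 ] dr [-0.1  -0.05  0.13]
```

View pics/g5.png

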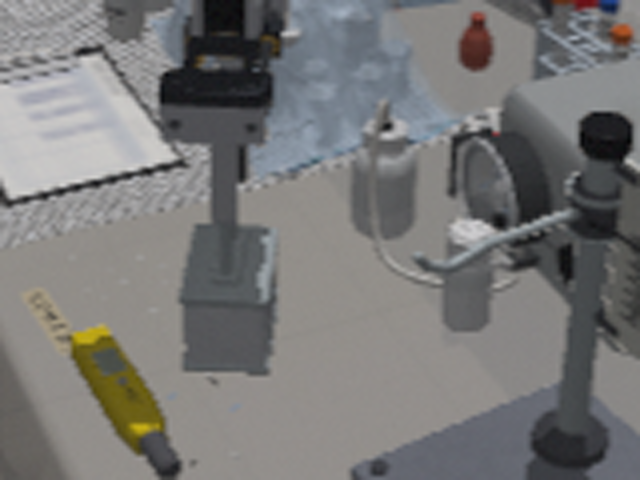

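The canister is held across the width (50.5 mm opening) with the window free. Lifting and carrying it to a point in front of the hook tip.

```bash
python3 -m pendant '[{"slide":[0,0,-1],"dr":[0,0,0],"claw":0},{"slide":[0,0,-3],"dr":[0,0,0],"claw":0},{"slide":[0,0,-5],"dr":[0,0,0],"claw":0},{"slide":[0,0,-7],"dr":[0,0,0],"claw":0},{"slide":[0,0,-9],"dr":[0,0,0],"claw":0},{"slide":[0,0,-10.5],"dr":[0,0,0],"claw":0},{"slide":[0,0,-11],"dr":[0,0,0],"claw":0},{"slide":[0,0,-11],"dr":[0,0,0],"claw":0}]' 20
python3 -c "
from h import *
rel([440,-138,249],down(-82.7))"
```

```text
clock: 10.45
tcp_pos: [474.2, 99.9, 248.5]
eef_rot: [[0.878, -0.479, -0.0], [-0.479, -0.878, -0.0], [-0.0, 0.0, -1.0]]
contact_force: [0.2, 0.1, -4.4]
width: 0.532
gripper_force: 19.8
t 10.4 tcp [474.2  99.9 248.5] F [ 0.2  0.1 -4.4] w 0.532 gf 19.836874902248383
slide cm [ 8.38 22.52 -0.04] dr [ 1.00e-02  2.00e-02 -3.59e+01]
```

```bash
python3 -m pendant '[{"slide":[0.4,1,0],"dr":[0,0,-2],"claw":0},{"slide":[1,3,0],"dr":[0,0,-5],"claw":0},{"slide":[2,6,0],"dr":[0,0,-9],"claw":0},{"slide":[3.2,9,0],"dr":[0,0,-14],"claw":0},{"slide":[4.4,12,0],"dr":[0,0,-19],"claw":0},{"slide":[5.6,15,0],"dr":[0,0,-24],"claw":0},{"slide":[6.7,18,0],"dr":[0,0,-29],"claw":0},{"slide":[7.6,20.5,0],"dr":[0,0,-33],"claw":0},{"slide":[8.2,22,0],"dr":[0,0,-35],"claw":0},{"slide":[8.4,22.5,0],"dr":[0,0,-35.9],"claw":0},{"slide":[8.4,22.5,0],"dr":[0,0,-35.9],"claw":0},{"slide":[8.4,22.5,0],"dr":[0,0,-35.9],"claw":0},{"slide":[8.4,22.5,0],"dr":[0,0,-35.9],"claw":0}]' 20
python3 - <<'E'
from h import *
rel([524,-126.5,249],down(-82.7))
c=snap('side','s6');snap('top','t6')
print(proj(c,[[500.7,-130,218]]))
E
```

```text
clock: 11.75
tcp_pos: [440.8, -136.2, 248.1]
eef_rot: [[0.992, 0.129, -0.001], [0.129, -0.992, 0.001], [-0.001, -0.001, -1.0]]
contact_force: [0.9, 0.8, -3.4]
width: 0.532
gripper_force: 19.9
t 11.8 tcp [ 440.8 -136.2  248.1] F [ 0.9  0.8 -3.4] w 0.532 gf 19.875312745571136
slide cm [ 8.37  0.11 -0.1 ] dr [-0.05  0.05  0.11]
[[284.3644074  203.74913875]]
```

```bash
python3 -m pendant '[{"slide":[0.5,0,-0.1],"dr":[0,0,0],"claw":0},{"slide":[1.5,0,-0.1],"dr":[0,0,0],"claw":0},{"slide":[2.5,0.1,-0.1],"dr":[0,0,0],"claw":0},{"slide":[3.5,0.1,-0.1],"dr":[0,0,0],"claw":0},{"slide":[4.5,0.1,-0.1],"dr":[0,0,0],"claw":0},{"slide":[5.2,0.1,-0.1],"dr":[0,0,0],"claw":0},{"slide":[5.6,0.1,-0.1],"dr":[0,0,0],"claw":0},{"slide":[6.0,0.1,-0.1],"dr":[0,0,0],"claw":0},{"slide":[6.4,0.1,-0.1],"dr":[0,0,0],"claw":0},{"slide":[6.4,0.1,-0.1],"dr":[0,0,0],"claw":0}]' 20
```

```text
clock: 12.85
tcp_pos: [504.9, -130.3, 249.5]
eef_rot: [[0.992, 0.127, 0.0], [0.127, -0.992, -0.0], [0.0, 0.0, -1.0]]
contact_force: [0.1, -0.6, -3.2]
width: 0.534
gripper_force: 19.9
```

Run:
```python
from h import *
rel([524,-126.5,249],down(-82.7))
```

```text
t 12.8 tcp [ 504.9 -130.3  249.5] F [ 0.1 -0.6 -3.2] w 0.534 gf 19.87530380487442
slide cm [ 1.94 -0.14  0.05] dr [ 0.01 -0.02  0.03]
```

```bash
python3 -m pendant '[{"slide":[0.4,0,0],"dr":[0,0,0],"claw":0},{"slide":[0.9,-0.1,0],"dr":[0,0,0],"claw":0},{"slide":[1.4,-0.1,0],"dr":[0,0,0],"claw":0},{"slide":[1.8,-0.1,0],"dr":[0,0,0],"claw":0},{"slide":[1.95,-0.1,0],"dr":[0,0,0],"claw":0},{"slide":[1.95,-0.1,0.3],"dr":[0,0,0],"claw":0},{"slide":[1.95,-0.1,0.7],"dr":[0,0,0],"claw":0},{"slide":[1.95,-0.1,1.1],"dr":[0,0,0],"claw":0},{"slide":[1.95,-0.1,1.5],"dr":[0,0,0],"claw":0},{"slide":[1.95,-0.1,1.9],"dr":[0,0,0],"claw":0},{"slide":[1.95,-0.1,2.1],"dr":[0,0,0],"claw":0},{"slide":[1.95,-0.1,2.3],"dr":[0,0,0],"claw":0},{"slide":[1.95,-0.1,2.5],"dr":[0,0,0],"claw":0},{"slide":[1.95,-0.1,2.7],"dr":[0,0,0],"claw":0},{"slide":[1.95,-0.1,2.9],"dr":[0,0,0],"claw":0},{"slide":[1.95,-0.1,3.1],"dr":[0,0,0],"claw":0},{"slide":[1.95,-0.1,3.3],"dr":[0,0,0],"claw":0},{"slide":[1.95,-0.1,3.5],"dr":[0,0,0],"claw":0},{"slide":[1.95,-0.1,3.5],"dr":[0,0,0],"claw":0}]' 20
```

```text
clock: 14.75
tcp_pos: [523.7, -126.9, 214.3]
eef_rot: [[0.992, 0.127, -0.0], [0.127, -0.992, 0.0], [-0.0, -0.0, -1.0]]
contact_force: [0.4, 0.3, -1.8]
width: 0.534
gripper_force: 19.9
```

Run:
```python
from h import *
for _ in range(4):
  rel([524,-126.5,196]); env.read_camera('top')
```

```text
t 14.8 tcp [ 523.7 -126.9  214.3] F [ 0.4  0.3 -1.8] w 0.534 gf 19.884896278381348
slide cm [ 0.03 -0.04  1.83] dr None
t 14.8 tcp [ 523.8 -126.9  214.4] F [ 0.1 -0.2 -2.4] w 0.53 gf 19.884867668151855
slide cm [ 0.03 -0.04  1.84] dr None
t 14.8 tcp [ 523.7 -126.9  214.5] F [-0.1  0.9 -2.6] w 0.532 gf 19.88497406244278
slide cm [ 0.03 -0.04  1.85] dr None
t 14.9 tcp [ 523.8 -126.9  214.5] F [-0.2  0.8 -2.8] w 0.534 gf 19.884970486164093
slide cm [ 0.03 -0.04  1.85] dr None
```

The spring is taking weight (wrist force −3.9 → about −2.6 N). Lowering further, slowly.

```bash
python3 -m pendant '[{"slide":[0,0,0.15],"dr":[0,0,0],"claw":0},{"slide":[0,0,0.3],"dr":[0,0,0],"claw":0},{"slide":[0,0,0.45],"dr":[0,0,0],"claw":0},{"slide":[0,0,0.6],"dr":[0,0,0],"claw":0},{"slide":[0,0,0.75],"dr":[0,0,0],"claw":0},{"slide":[0,0,0.9],"dr":[0,0,0],"claw":0},{"slide":[0,0,1.05],"dr":[0,0,0],"claw":0},{"slide":[0,0,1.2],"dr":[0,0,0],"claw":0},{"slide":[0,0,1.35],"dr":[0,0,0],"claw":0},{"slide":[0,0,1.5],"dr":[0,0,0],"claw":0},{"slide":[0,0,1.5],"dr":[0,0,0],"claw":0},{"slide":[0,0,1.5],"dr":[0,0,0],"claw":0}]' 20
python3 - <<'E'
from h import *
F=[]
for _ in range(8):
  env.read_camera('top'); F.append(env.observe()['contact_force'])
print(np.mean(F,0)); rel([524,-126.5,196])
E
```

```text
clock: 16.15
tcp_pos: [523.7, -127.0, 199.5]
eef_rot: [[0.992, 0.127, 0.0], [0.127, -0.992, 0.0], [0.0, 0.0, -1.0]]
contact_force: [0.6, 0.3, 0.1]
width: 0.536
gripper_force: 19.9
[ 0.97002456  0.65906464 -0.10605646]
t 16.6 tcp [ 523.7 -127.   199.5] F [ 0.5  1.2 -0.6] w 0.534 gf 19.90123450756073
slide cm [ 0.03 -0.04  0.35] dr None
```

```bash
python3 -m pendant '[{"slide":[0.1,0,0.05],"dr":[0,0,0],"claw":0},{"slide":[0.1,0,0.05],"dr":[0,0,0],"claw":0},{"slide":[0.1,0,0.05],"dr":[0,0,0],"claw":0},{"slide":[0.1,0,0.05],"dr":[0,0,0],"claw":0},{"slide":[0.1,0,0.05],"dr":[0,0,0],"claw":0},{"slide":[0.1,0,0.05],"dr":[0,0,0],"claw":0}]' 3
python3 - <<'E'
from h import *
F=[]
for _ in range(8):
  env.read_camera('top'); F.append(env.observe()['contact_force'])
print(np.mean(F,0)); rel([524,-126.5,196])
E
```

```text
clock: 17.15
tcp_pos: [524.5, -126.7, 198.9]
eef_rot: [[0.992, 0.127, -0.0], [0.127, -0.992, 0.0], [-0.0, -0.0, -1.0]]
contact_force: [0.1, 1.1, -0.4]
width: 0.536
gripper_force: 3.0
[-0.25819186  1.19175927  0.10241612]
t 17.6 tcp [ 524.6 -126.7  198.9] F [-0.7  1.3  0.5] w 0.536 gf 2.9879779368638992
slide cm [-0.05 -0.03  0.29] dr None
```

```bash
python3 -m pendant '[{"slide":[0,0,0],"dr":[0,0,0],"claw":54},{"slide":[0,0,0],"dr":[0,0,0],"claw":55},{"slide":[0,0,0],"dr":[0,0,0],"claw":56},{"slide":[0,0,0],"dr":[0,0,0],"claw":57},{"slide":[0,0,0],"dr":[0,0,0],"claw":58},{"slide":[0,0,0],"dr":[0,0,0],"claw":60},{"slide":[0,0,0],"dr":[0,0,0],"claw":63},{"slide":[0,0,0],"dr":[0,0,0],"claw":67},{"slide":[0,0,0],"dr":[0,0,0],"claw":75},{"slide":[0,0,0],"dr":[0,0,0],"claw":85},{"slide":[0,0,0],"dr":[0,0,0],"claw":95},{"slide":[0,0,0],"dr":[0,0,0],"claw":98},{"slide":[0,0,0],"dr":[0,0,0],"claw":98},{"slide":[0,0,0],"dr":[0,0,0],"claw":98}]' 3
python3 - <<'E'
from h import *
F=[]
for _ in range(4):
  c=env.read_camera('top'); F.append(env.observe()['contact_force'])
print(np.mean(F,0)); rel([524,-126.5,300]);snap('side','s7')
E
```

```text
clock: 18.95
tcp_pos: [524.6, -126.8, 198.9]
eef_rot: [[0.992, 0.127, -0.0], [0.127, -0.992, 0.0], [-0.0, -0.0, -1.0]]
contact_force: [0.0, -0.1, -0.3]
width: 0.98
gripper_force: 0.0
[ 0.35697174  0.36748987 -0.37441164]
t 19.1 tcp [ 524.6 -126.8  198.9] F [ 0.2  0.6 -0.2] w 0.98 gf 0.0
slide cm [ -0.06  -0.04 -10.11] dr None
```

Released. Rising straight up, then away toward the robot; afterwards I check by image that the canister is hanging still.

```bash
python3 -m pendant '[{"slide":[0,0,-1],"dr":[0,0,0],"claw":98},{"slide":[0,0,-2],"dr":[0,0,0],"claw":98},{"slide":[0,0,-4],"dr":[0,0,0],"claw":98},{"slide":[0,0,-6],"dr":[0,0,0],"claw":98},{"slide":[0,0,-9],"dr":[0,0,0],"claw":98},{"slide":[0,0,-12],"dr":[0,0,0],"claw":98},{"slide":[-3,0,-14],"dr":[0,0,0],"claw":98},{"slide":[-7,0,-14],"dr":[0,0,0],"claw":98},{"slide":[-11,0,-14],"dr":[0,0,0],"claw":98},{"slide":[-11,0,-14],"dr":[0,0,0],"claw":98},{"slide":[-11,0,-14],"dr":[0,0,0],"claw":98},{"slide":[-11,0,-14],"dr":[0,0,0],"claw":98},{"slide":[-11,0,-14],"dr":[0,0,0],"claw":98},{"slide":[-11,0,-14],"dr":[0,0,0],"claw":98},{"slide":[-11,0,-14],"dr":[0,0,0],"claw":98},{"slide":[-11,0,-14],"dr":[0,0,0],"claw":98},{"slide":[-11,0,-14],"dr":[0,0,0],"claw":98},{"slide":[-11,0,-14],"dr":[0,0,0],"claw":98},{"slide":[-11,0,-14],"dr":[0,0,0],"claw":98},{"slide":[-11,0,-14],"dr":[0,0,0],"claw":98}]' 3
python3 - <<'E'
from h import *
rel([524,-126.5,300])
fs=[]
for i in range(16): fs.append(snap('side','s8')['frame'].astype(np.float32))
S=load('s8')
# expected canister region and motion between frames
col=np.array([633,-113]);ux=np.array([.9915,.127]);uy=np.array([-.127,.9915])
pt=lambda x,y,z:[*(np.array([524,-126.5])+x*ux+y*uy),z]
P=proj(S,[pt(-32,-45,127),pt(-32,-45,57),pt(32,-45,57),pt(-32,45,57),pt(0,0,207)]);print(P.round(1))
x0,y0=(P.min(0)-12).astype(int);x1,y1=(P.max(0)+12).astype(int)
C=[f[y0:y1,x0:x1].mean(2) for f in fs]
print('shift',[np.round(cv2.phaseCorrelate(C[0],c)[0],2).tolist() for c in C[1::2]],[round(float(abs(c-C[0]).mean()),2) for c in C[1::2]])
# compare with held pose before release
o=load('s7')['frame'].astype(np.float32)[y0:y1,x0:x1].mean(2)
k=C[0].shape[0]*2//5
print('vs s7 lower part',cv2.phaseCorrelate(o[k:],C[-1][k:]))
# bystanders vs start
a=load('side0')['frame'].astype(np.float32)
for n,(u,v,w,h) in dict(box=(230,285,50,45),pen=(192,215,38,48),bottle=(285,190,25,36)).items():
    print(n,abs(a[v:v+h,u:u+w]-fs[-1][v:v+h,u:u+w]).mean().round(2))
E
```

```text
clock: 21.2
tcp_pos: [415.5, -140.8, 339.0]
eef_rot: [[0.992, 0.127, 0.0], [0.127, -0.992, 0.0], [0.0, -0.0, -1.0]]
contact_force: [-0.4, -0.3, 0.0]
width: 0.979
gripper_force: 0.0
t 21.2 tcp [ 415.5 -140.8  339. ] F [-0.4 -0.3  0. ] w 0.979 gf 0.0
slide cm [10.94 -0.04  3.9 ] dr None
[[290.5 245.8]
 [289.  267.7]
 [310.  258.4]
 [269.  246.7]
 [292.3 204.4]]
shift [[-0.02, -0.04], [0.0, -0.02], [-0.0, -0.02], [-0.02, -0.0], [-0.02, -0.04], [0.0, -0.01], [-0.01, -0.02], [-0.0, -0.02]] [0.8, 0.8, 0.8, 0.81, 0.81, 0.81, 0.81, 0.81]
vs s7 lower part ((-0.21183282171536177, 0.12146661061705544), 0.710685495363832)
box 23.04
pen 6.26
bottle 18.25
```

Run:
```python
from h import *
f=lambda n:load(n)['frame'].astype(np.float32)
print('tcp px',proj(load('s8'),[[415,-141,339],[415,-141,322],[415,-141,420]]).round())
reg=dict(box=(230,285,50,45),pen=(192,215,38,48),bottle=(285,190,25,36))
for n,(u,v,w,h) in reg.items():
  print(n,[(s,abs(f('side0')[v:v+h,u:u+w]-f(s)[v:v+h,u:u+w]).mean().round(1)) for s in('s4','s5','s6','s7','s8')])
c=snap('top','t8')
for n,X,h in(('box',(383,-220.5,24),45),('bottle',(639,50,84),22)):
  u,v=proj(c,X)[0].astype(int); a=f('top0')[v-h//2:v+h//2,u-h//2:u+h//2];
  print(n,[(s,abs(a-f(s)[v-h//2:v+h//2,u-h//2:u+h//2]).mean().round(1)) for s in('t4','t6','t8')])
# bright white pixels of box, side view: where
u,v,w,h=reg['box']
for s in('side0','s7','s8'):
  g=f(s)[v:v+h,u:u+w].mean(2); print(s,g.mean(0)[::6].round(),g.mean(1)[::6].round())
```

```text
tcp px [[252. 169.]
 [252. 176.]
 [253. 133.]]
box [('s4', np.float32(5.3)), ('s5', np.float32(4.2)), ('s6', np.float32(26.6)), ('s7', np.float32(9.6)), ('s8', np.float32(23.0))]
pen [('s4', np.float32(6.5)), ('s5', np.float32(11.0)), ('s6', np.float32(7.4)), ('s7', np.float32(6.4)), ('s8', np.float32(6.3))]
bottle [('s4', np.float32(4.2)), ('s5', np.float32(3.4)), ('s6', np.float32(6.7)), ('s7', np.float32(26.3)), ('s8', np.float32(18.2))]
box [('t4', np.float32(3.1)), ('t6', np.float32(44.9)), ('t8', np.float32(64.9))]
bottle [('t4', np.float32(0.9)), ('t6', np.float32(3.0)), ('t8', np.float32(1.9))]
side0 [134. 137. 146. 155. 159. 153. 143. 137. 138.] [138. 142. 156. 163. 159. 144. 129. 128.]
s7 [141. 143. 153. 155. 154. 154. 150. 143. 145.] [145. 142. 145. 171. 167. 151. 136. 134.]
s8 [139. 132. 125. 117. 122. 132. 133. 143. 145.] [145. 149. 142. 130. 124. 113. 120. 133.]
```

```bash
python3 -m pendant '[{"slide":[0,-3,0],"dr":[0,0,0],"claw":98},{"slide":[0,-7,0],"dr":[0,0,0],"claw":98},{"slide":[0,-11,0],"dr":[0,0,0],"claw":98},{"slide":[0,-15,0],"dr":[0,0,0],"claw":98},{"slide":[0,-19,0],"dr":[0,0,0],"claw":98},{"slide":[0,-23,0],"dr":[0,0,0],"claw":98},{"slide":[0,-26,0],"dr":[0,0,0],"claw":98},{"slide":[0,-28,0],"dr":[0,0,0],"claw":98},{"slide":[0,-28,0],"dr":[0,0,0],"claw":98},{"slide":[0,-28,0],"dr":[0,0,0],"claw":98},{"slide":[0,-28,0],"dr":[0,0,0],"claw":98},{"slide":[0,-28,0],"dr":[0,0,0],"claw":98}]' 3
python3 - <<'E'
from h import *
f=lambda n:load(n)['frame'].astype(np.float32)
t=snap('top','t9');s=snap('side','s9')
print('box side',abs(f('side0')-f('s9'))[285:330,230:280].mean())
u,v=proj(t,(383,-220.5,24))[0].astype(int);print('box top',abs(f('top0')-f('t9'))[v-20:v+20,u-20:u+20].mean())
# hook tip drop + canister centre (top and side difference to start)
for n,a in(('top','t9'),('side','s9')):
    c=load(a); g=cv2.cvtColor(f(n+'0').clip(0,255).astype(np.uint8)[:,:,::-1],cv2.COLOR_BGR2GRAY); 
    x,y=proj(c,(500.7,-130,218))[0].astype(int); tpl=g[y-5:y+6,x-6:x+7]
    h=cv2.cvtColor(c['frame'],cv2.COLOR_RGB2GRAY)[y-8:y+25,x-14:x+15]
    r=cv2.matchTemplate(h,tpl,cv2.TM_CCOEFF_NORMED);_,m,_,p=cv2.minMaxLoc(r);print(n,'tip shift px',p[0]-8,p[1]-3,round(m,2))
print('expected', (proj(s,(500.7,-130,192))-proj(s,(500.7,-130,218))).round(1))
i=cv2.resize(s['frame'][170:290,240:360],None,fx=1,fy=1)
C=[]
for k in range(8):
    C.append(env.read_camera('side')['frame'][195:285,255:325].astype(np.float32).mean(2))
print([np.round(cv2.phaseCorrelate(C[0],c)[0],2).tolist() for c in C[1:]])
E
```

```text
clock: 23.25
tcp_pos: [380.1, 135.7, 339.1]
eef_rot: [[0.992, 0.125, 0.0], [0.125, -0.992, 0.0], [0.0, -0.0, -1.0]]
contact_force: [0.2, 0.5, 0.4]
width: 0.98
gripper_force: 0.0
box side 2.623111
box top 1.9360417
top tip shift px 2 5 0.54
side tip shift px 1 -2 0.66
expected [[-0.5  9. ]]
[[0.02, -0.02], [0.01, -0.0], [0.01, 0.0], [-0.04, -0.01], [0.01, 0.0], [0.0, 0.01], [0.0, 0.01]]
```

```bash
python3 -c "
from h import *
print(env.close_job())"
```

```text
the job is handed in; nothing more can be done
None
```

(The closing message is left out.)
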